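# Unload the ware carrier and set out pots on the kiln shelf

### The job

Lift the retaining bar out of the carrier's two brackets and lay it, grip up, lengthwise and centred on the cork strip; then move the wide jar to the kiln shelf, standing it midway between the two kiln props and in line with them. After that, in any order: put the loose lid on the jar so that it is seated, stand the tall narrow beaker directly behind the jar and the shallow bowl directly behind the tall square prop, leaving about 35 mm clear between each of these two and what it stands behind ('behind' is away from the robot, square to the shelf's edges). All pots stand upright on the shelf; leave the small pinch pot where it is and tip nothing over.

Things in the scene. Friction and masses are not known exactly. Their poses are not given: they have to be found in the camera images.
- bar: Wooden bar 20 (x) x 360 (y) x 14 mm, with a central hand grip 22 (x) x 60 (y) x 30 mm on top. Origin: centre of underside; y along the bar. 160 g. Starts 104 mm up, over a row of three pots, in two open brackets (tops 122 mm up, 310 mm apart) of the carrier, a fixed board 110 x 340 x 12 mm with no side walls, same yaw as the bar, left or right of the robot. Lift it straight up 20 mm to free it.
- strip: Fixed thin cork strip on the table towards the far side, 60 (x) x 420 (y) x 4 mm; the bar goes here. Origin: centre of its underside; its y axis runs along its length.
- jar: Wide open clay jar, straight-sided, outer diameter 64, height 70, wall 5, inner opening 54 mm. Origin: centre of the underside; z up. About 200 g. Starts in the carrier under the bar, in any of the three places (85 mm apart along the carrier), standing on its board 12 mm above the table. Fingers fit best in front and behind it.
- beaker: Tall narrow clay beaker, straight-sided, outer diameter 52, height 86, wall 4 mm, open top. Origin: centre of the underside. About 160 g. Starts in the carrier under the bar.
- bowl: Shallow clay bowl, height 40, rim diameter 66 mm, upright sides from 18 mm up to the rim, rounded in below to a foot 40 mm across. Origin: centre of the underside. About 130 g. Starts in the carrier under the bar.
- lid: Clay lid lying on the table between carrier and shelf: plug below (diameter 46, 5 mm deep), disc diameter 66, 6 mm thick, and a round knob diameter 22 mm, 28 mm high on top (top 39 mm above origin). Origin: centre of the plug's underside. About 70 g. Seated on the jar, the plug is inside the jar's mouth and the lid's origin is 65 mm above the jar's origin.
- shelf: Fixed pale kiln shelf (flat slab) 220 (x) x 300 (y) x 15 mm on the table, on the opposite side from the carrier. Origin: centre of its underside (top 15 mm above it); its x axis points away from the robot (behind), y to the left. The two props stand on it at x = -55 mm, y = +95 and -95 mm.
- prop_tall: Fixed tall square kiln prop, 30 x 30 x 90 mm, upright on the shelf, square to it (same axes as the shelf). Origin: centre of the underside. On the shelf's left or right side.
- prop_short: Fixed short round kiln prop, diameter 34, height 40 mm, upright on the shelf, on the side opposite the tall one. Origin: centre of the underside.
- pinch_pot: Small darker clay pinch pot, diameter 44, height 28 mm, standing on the shelf about 83 mm behind the short prop. Origin: centre of the underside. Not to be moved.
Mind the look-alikes: they are no part of the job. What is shaped like the lid but green is not meant. Leave any blue look-alike of the bowl alone.

How it is judged:
By the outcome, as a careful person would: the job done as asked, in the order asked, and still so for the second after the job is handed in, with the robot touching nothing.
It also fails if it takes over 141 s, if anything falls off the work surface, if the arm or the gripper's body presses on something with over 40 N, if the wrist force passes 120 N, or if a joint passes its speed limit or range.

### The arm

A 6-joint arm with a two-finger parallel gripper is mounted at the origin on the work surface. World frame = base frame: x ahead of the robot, y to its left, z up, the work surface at z = 0. Lengths are in m, angles in rad, forces in N, time in s.
With the tool pointing down it reaches from about 0.375 to 0.9 m from the base axis. Payload 3.1 kg.
Tool frame: the origin (TCP) lies midway between the tips of the shut fingers; the grasp point (between the pads) lies 19 mm behind it; x points along the fingers, z is the direction in which the jaws open and shut, and the axes are right-handed (so a half turn about x gives the same grasp; the last joint's range is limited). The gripper opens to 87 mm and grips with 3 to 60 N. Pads are 19 mm wide; open, the fingers measure 117 mm over their backs; the gripper's body (75 mm by 190 mm) begins 51 mm behind the grasp point.
Start: joints at [-1.494, 0.527, 1.433, -0, 1.181, -0.178], TCP at [0.158, -0.605, 0.223] pointing down, gripper open.
Joint ranges: [-3.08, 3.08], [-0.75, 2.2], [0.22, 2.44], [-1.43, 4.57], [0, 2.65], [-2.85, 2.85]. Speed limits (rad/s): [2.79, 2.79, 3.14, 3.14, 3.14, 3.14].

### API

Orientations are given as a unit quaternion [x, y, z, w].
In Python, from rig import readout, imaging, robot gives the robot as it stands. The module is installed in compiled form; this text tells all that it offers.
- The arm moves only by the tool play_rows, never from a script. Its argument "rows" is text: rows parted by semicolons, each of 7 numbers parted by spaces: the turn, a rotation vector about the tool's x, y, z in rad, then the shift along the tool's x, y, z in mm, then the closure, from 0 (fully open) to 1 (shut). In form: ax ay az tx ty tz gripper; .... A call has 1 to 8 rows; each row shifts and turns the commanded pose from where the row before left it, along the tool's axes as they then stand; what a row does not reach is not made up. A row lasts 1/12 s, in which the tool goes at most 41.7 mm and 7.16 degrees, less where a joint would pass 70% of its speed; a pose out of reach is approached as far as the arm can. A call with a gripper value outside its range is refused whole. The fingers move at their own pace and stop on an object; "squeeze" is the grip in N (left out, the last holds). Time passes only in rows, so rows that do not move let the fingers close. It gives the time, the measured TCP pose, the force and the opening at its end, in the units of the state.
- readout.get_obs(): the state, without advancing time (a new reading comes with each control period).
- imaging.camera(name): name is "scene" or "top" or "wrist"; returns the picture (420x560x3 uint8, blue, green, red); there is no depth.
- imaging.camera_info(name): a dict with "K" (3x3 intrinsics, pixels), "world_to_cam" (4x4, takes a point from world to camera coordinates). Camera axes: x right, y down, z forward; pixel columns grow to the right and rows downward; lengths in m; the calibration is good to about 2 mm. A picture is of the moment at which its call begins: read the wrist's pose just before it. camera_info takes no time and is no camera call; for the wrist camera it gives the pose at the moment of the call.
- robot.hand_in(): hands the job in, once; it reports no verdict.
The state is a dict: "time": time; "q": joint angles; "joint_velocities": joint speeds; "joint_torque": joint torques, N m; "position": TCP position; "tool_rot": TCP orientation; "ft_force": force on the tool from outside, world axes, zero at the start; "moment": the same for the moment, N m; "grip_width": finger opening in m.
Only numpy, scipy, OpenCV 4.12 (cv2) and the standard library are available. Lean on these libraries where they do the work, as an engineer would, in place of code of your own. Each camera call takes 0.05 s, during which the arm holds its last target. There are 200 camera calls.

## Working session

There is one attempt and no reset: what is moved stays moved. The work goes in short steps, Python scripts to look and compute and a tool call to move; the robot and the scene stay as the last step left them, time stands still between calls to the robot, and variables do not carry over. Pictures are saved under pics/ and viewed, about 12 in all and at most 16, crops included, and the job is handed in when it is done.

Besides the shell and the picture viewer there is one more tool, called after "Request:" as name(argument=value, ...) on one line, values as JSON. play_rows: Moves the arm, as the interface text tells. Its arguments: {"type":"object","properties":{"rows":{"type":"string"},"squeeze":{"type":"number"}},"required":["rows"]}

```bash
mkdir -p pics; cat > h.py <<'E'
import numpy as np, cv2
from rig import readout, imaging, robot
from scipy.spatial.transform import Rotation as R
def snap(n,f):
    info=imaging.camera_info(n); im=imaging.camera(n); cv2.imwrite('pics/'+f,im); return im,info
def ray(info,uv,z):
    K=np.array(info['K']);T=np.array(info['world_to_cam']);d=np.linalg.inv(K)@[uv[0],uv[1],1.]
    o=-T[:3,:3].T@T[:3,3];w=T[:3,:3].T@d
    return o+w*(z-o[2])/w[2]
def proj(info,p):
    K=np.array(info['K']);T=np.array(info['world_to_cam']);c=K@(T[:3,:3]@np.array(p)+T[:3,3]);return c[:2]/c[2]
E
python3 - <<'E'
from h import *
np.set_printoptions(precision=3,suppress=True)
a,i=snap('top','top0.png');b,j=snap('scene','scene0.png')
o=readout.get_obs();print(o['time'],o['position'],R.from_quat(o['tool_rot']).as_matrix(),o['grip_width'],o['ft_force'])
for x in (i,j):print(x['K'],x['world_to_cam'])
E
```

```text
0.1 [ 0.158 -0.604  0.222] [[-0.     0.967  0.253]
 [ 0.002  0.253 -0.967]
 [-1.     0.    -0.002]] 0.08691341083187965 [ 0.44  -0.065 -0.639]
[[525.807   0.    274.316]
 [  0.    525.807 204.849]
 [  0.      0.      1.   ]] [[ 0.015 -1.     0.006 -0.016]
 [-0.981 -0.016 -0.196  0.497]
 [ 0.196 -0.003 -0.981  1.265]
 [ 0.     0.     0.     1.   ]]
[[442.649   0.    272.347]
 [  0.    442.649 207.918]
 [  0.      0.      1.   ]] [[-0.001  1.    -0.001  0.007]
 [ 0.727 -0.    -0.687 -0.313]
 [-0.687 -0.001 -0.727  1.363]
 [ 0.     0.     0.     1.   ]]
```

View pics/top0.png

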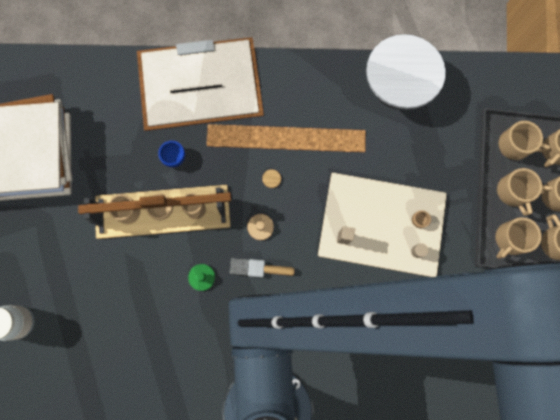

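View pics/scene0.png

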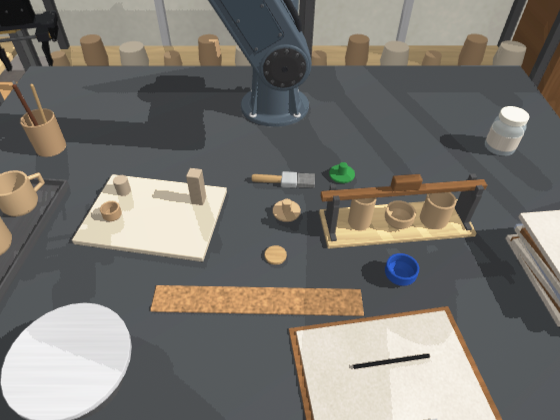

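Lid candidates in the top view are the tan knobbed disc at (260,226), the flat cork-like disc at (271,178) and the green one at (201,277). Bowl candidates are the carrier's middle pot at (162,208) and the blue one at (172,153). By the description I take (260,226) and the carrier pot. In the scene view the row is beaker (362), bowl (400), jar (438), and the tall prop is on the left. I'll check this in one close crop.

```bash
python3 - <<'E'
from h import *
np.set_printoptions(precision=4,suppress=True)
a=cv2.imread('pics/top0.png');b=cv2.imread('pics/scene0.png')
it=imaging.camera_info('top');js=imaging.camera_info('scene')
def big(mask,box):
    m=np.zeros_like(mask);x0,y0,x1,y1=box;m[y0:y1,x0:x1]=mask[y0:y1,x0:x1]
    return max(cv2.findContours(m,0,cv2.CHAIN_APPROX_NONE)[0],key=cv2.contourArea)
for n,im,inf,box,sb in(('top',a,it,(190,110,380,165),(310,165,455,285)),('scene',b,js,(140,275,375,325),(70,165,235,265))):
    h=cv2.cvtColor(im,cv2.COLOR_BGR2HSV)
    c=big(cv2.inRange(h,(5,110,70),(22,255,255)),box)
    P=np.array([ray(inf,p[0],.004)[:2] for p in c],np.float32)*1000
    print(n,'strip',cv2.minAreaRect(P))
    c=big(cv2.inRange(h,(0,0,135),(40,95,255)),sb)
    hull=cv2.convexHull(c)
    P=np.array([ray(inf,p[0],.015)[:2] for p in hull],np.float32)*1000
    print(n,'shelf',cv2.minAreaRect(P),cv2.contourArea(c))
c1=cv2.resize(a[165:290,75:300],None,fx=3,fy=3,interpolation=2)
c2=cv2.resize(b[160:275,75:500],None,fx=1.6,fy=1.6,interpolation=2)
c=np.zeros((c1.shape[0]+c2.shape[0],max(c1.shape[1],c2.shape[1]),3),np.uint8);c[:c1.shape[0],:c1.shape[1]]=c1;c[c1.shape[0]:,:c2.shape[1]]=c2
cv2.imwrite('pics/crop1.png',c);print(c.shape)
for n,p,z in(('barL',(79,209),.118),('barR',(231,198),.118),('grip',(152,202),.148),('lidknob',(260,225),.039)):print(n,ray(it,p,z))
E
```

```text
top strip ((688.3026733398438, -35.27360534667969), (416.9485778808594, 60.411376953125), 88.6697998046875)
top shelf ((459.9036560058594, -284.6745910644531), (302.47119140625, 222.50149536132812), 80.57215118408203) 9976.0
scene strip ((687.3789672851562, -37.20329284667969), (418.8382873535156, 60.1667366027832), 88.69364929199219)
scene shelf ((433.7352600097656, -280.1171875), (304.2796325683594, 284.5851135253906), 80.62442779541016) 9130.5
(559, 680, 3)
barL [0.4661 0.4521 0.118 ]
barR [0.4985 0.0951 0.118 ]
grip [0.4797 0.2744 0.148 ]
lidknob [0.4475 0.0269 0.039 ]
```

View pics/crop1.png

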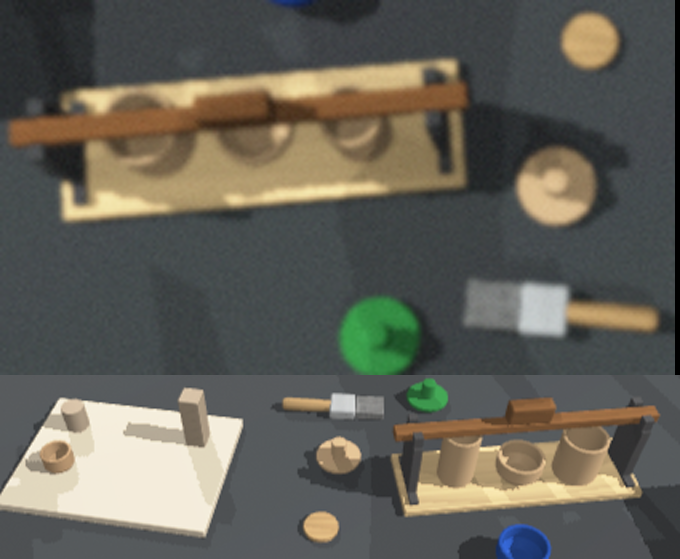

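The choices hold: the jar is the widest pot, at the +y end of the carrier, with the bowl in the middle and the beaker nearest. The lid is the tan disc with the knob. I'll swing over to the carrier and square the tool to the world axes.

Request:
play_rows(rows="0 0 0 0 40 0 0;0 0 0 0 40 0 0;0 0 0 0 40 0 0;0 0 0 0 40 0 0;0 0 0 0 40 0 0;0 0 0 0 40 0 0;0 0 0 0 40 0 0;0 0 0 0 40 0 0")

```text
time: 0.77
position: [0.4694, -0.5225, 0.222]
tool_rot: [0.432, 0.56, -0.432, 0.559]
ft_force: [0.7, -0.8, 0.0]
grip_width: 0.087
```

Request:
play_rows(rows="-0.12 0 0 0 0 0 0;-0.12 0 0 0 0 0 0;-0.12 0 0 0 0 0 0;-0.12 0 0 0 0 0 0;-0.12 0 0 0 0 0 0;-0.12 0 0 0 0 0 0;-0.12 0 0 0 0 0 0;-0.12 0 0 0 0 0 0")

```text
time: 1.43
position: [0.4675, -0.5232, 0.2217]
tool_rot: [0.123, 0.697, -0.122, 0.696]
ft_force: [-0.5, -0.3, 0.2]
grip_width: 0.0874
```

Request:
play_rows(rows="-0.118 0 0 0 0 0 0;-0.118 0 0 0 0 0 0;-0.118 0 0 0 0 0 0;0 0 0 -10 40 0 0;0 0 0 -10 40 0 0;0 0 0 -10 40 0 0;0 0 0 -10 40 0 0;0 0 0 -10 40 0 0")

```text
time: 2.1
position: [0.4673, -0.3216, 0.2723]
tool_rot: [0.001, 0.707, -0.0, 0.707]
ft_force: [0.7, -0.3, -0.2]
grip_width: 0.0871
```

Request:
play_rows(rows="0 0 0 0 40 0 0;0 0 0 0 40 0 0;0 0 0 0 40 0 0;0 0 0 0 40 0 0;0 0 0 0 40 0 0;0 0 0 0 40 0 0;0 0 0 0 40 0 0;0 0 0 0 40 0 0")

```text
time: 2.77
position: [0.4676, -0.0017, 0.2724]
tool_rot: [0.001, 0.707, -0.0, 0.707]
ft_force: [1.4, -0.0, 0.0]
grip_width: 0.0867
```

Request:
play_rows(rows="0 0 0 0 40 2 0;0 0 0 0 40 2 0;0 0 0 0 40 2 0;0 0 0 0 40 2 0;0 0 0 0 40 2 0;0 0 0 0 40 2 0;0 0 0 0 36 0 0;-0.09 0 0 0 0 0 0")

```text
time: 3.43
position: [0.48, 0.2784, 0.2723]
tool_rot: [-0.033, 0.706, 0.035, 0.707]
ft_force: [-1.1, -0.6, 1.1]
grip_width: 0.0873
```

Request:
play_rows(rows="0 0 0 0 0 0 0.3;0 0 0 0 0 0 0.3")

```text
time: 3.6
position: [0.4799, 0.2723, 0.272]
tool_rot: [-0.031, 0.707, 0.031, 0.706]
ft_force: [-0.4, -0.2, 0.0]
grip_width: 0.0801
```

```bash
python3 - <<'E'
from h import *
o=readout.get_obs();a,i=snap('wrist','w1.png');a2,i2=snap('top','top1.png')
print(o['position'],i['K'],i['world_to_cam'],i2['world_to_cam'][0])
E
```

```text
[0.4799255  0.27233923 0.27198056] [[360.89330046   0.         276.11977825]
 [  0.         360.89330046 211.9784842 ]
 [  0.           0.           1.        ]] [[ 9.96165936e-01  8.74835985e-02  2.20454563e-04 -5.01722786e-01]
 [ 8.47954302e-02 -9.66169846e-01  2.43568397e-01  1.79794404e-01]
 [ 2.15212364e-02 -2.42615847e-01 -9.69883698e-01  4.93481705e-01]
 [ 0.00000000e+00  0.00000000e+00  0.00000000e+00  1.00000000e+00]] [ 0.01516077 -0.99986491  0.00634873 -0.01591007]
```

View pics/w1.png

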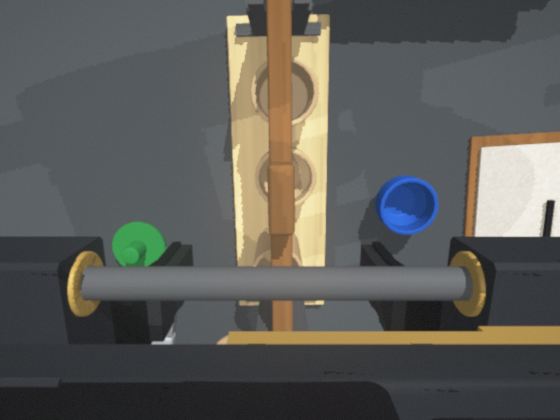

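The wrist view shows the bar running vertically near u=281, with the grip at u 270–293, v 165–234. The jar is at the top (285,92), the bowl at (286,178) and the beaker below the grip.

```bash
python3 - <<'E'
from h import *
np.set_printoptions(precision=4,suppress=True)
i=imaging.camera_info('wrist');a=cv2.imread('pics/w1.png');h=cv2.cvtColor(a,cv2.COLOR_BGR2HSV)
m=cv2.inRange(h,(3,130,50),(16,255,255))
for v in list(range(10,160,20))+[185,200,215,228]:
    u=np.where(m[v,255:310])[0]+255
    if len(u):
        z=.118 if v<160 else .148
        print(v,u.min(),u.max(),ray(i,((u.min()+u.max())/2+.0,v),z),ray(i,(u.min()-.5,v),z)[0],ray(i,(u.max()+.5,v),z)[0])
for v in(165,234):print('gripend',ray(i,(281,v),.148))
# pots rims: bright tan circles
for n,uv,z in(('jar',(285,91),.082),('bowl',(286,178),.052)):print(n,ray(i,uv,z))
# board ends & sides
for uv in((228,16),(329,15),(239,304),(325,304)):print(ray(i,uv,.012))
E
```

```text
10 267 290 [0.4691 0.4221 0.118 ] 0.4596375903819383 0.4786410867838019
30 267 290 [0.4704 0.4076 0.118 ] 0.4607903011627296 0.4800283521285109
50 268 290 [0.4721 0.3928 0.118 ] 0.4627833850116616 0.481450283370149
70 269 290 [0.4739 0.3776 0.118 ] 0.46482690867988913 0.48290819633029974
90 269 290 [0.4752 0.362  0.118 ] 0.4660904323768326 0.48440347427717373
110 269 290 [0.4767 0.3459 0.118 ] 0.4673867580651645 0.4859375723031955
130 270 290 [0.4785 0.3295 0.118 ] 0.4695714572819971 0.4875120220480235
150 271 290 [0.4805 0.3127 0.118 ] 0.4718143930330658 0.4891284367992295
185 271 293 [0.4836 0.2873 0.148 ] 0.47434166033861397 0.4928006831192707
200 271 293 [0.4847 0.275  0.148 ] 0.47535376980686395 0.4940036992376937
215 270 293 [0.4854 0.2624 0.148 ] 0.4755677255722881 0.49523185294522976
228 272 292 [0.4868 0.2513 0.148 ] 0.47812693155560326 0.4954903356989977
gripend [0.4813 0.3032 0.148 ]
gripend [0.4864 0.246  0.148 ]
jar [0.4805 0.3644 0.082 ]
bowl [0.4902 0.2788 0.052 ]
[0.4143 0.4404 0.012 ]
[0.5213 0.4506 0.012 ]
[0.4465 0.1044 0.012 ]
[0.5572 0.1138 0.012 ]
```

Request:
play_rows(rows="-0.012 0 0 0 2 4 0.3;0 0 0 30 0 0 0.3;0 0 0 35 0 0 0.3;0 0 0 35 0 0 0.3;0 0 0 30 0 0 0.3;0 0 0 19 0 0 0.3;0 0 0 0 0 0 0.3")

```text
time: 4.28
position: [0.4819, 0.2726, 0.1196]
tool_rot: [-0.036, 0.709, 0.034, 0.703]
ft_force: [-0.1, 0.5, 0.0]
grip_width: 0.061
```

Request:
play_rows(rows="0 0 0 0 0 0 1;0 0 0 0 0 0 1;0 0 0 0 0 0 1;0 0 0 0 0 0 1;0 0 0 0 0 0 1;0 0 0 0 0 0 1;0 0 0 0 0 0 1;0 0 0 0 0 0 1", squeeze=25)

```text
time: 4.95
position: [0.4844, 0.2748, 0.1241]
tool_rot: [-0.036, 0.706, 0.036, 0.706]
ft_force: [-2.1, 0.4, 2.8]
grip_width: 0.0219
```

```bash
cat >> h.py <<'E'
def st(): 
    o=readout.get_obs();M=R.from_quat(o['tool_rot']).as_matrix()
    psi=np.degrees(np.arctan2(M[1,2],M[0,2]))
    print('t %.1f p'%o['time'],np.round(np.array(o['position'])*1000,1),'psi %.2f'%psi,'xdir',np.round(M[:,0],3),'F',np.round(o['ft_force'],1),'w %.4f'%o['grip_width'],'q',np.round(o['q'],2))
    return np.array(o['position'])*1000,psi
def go(x,y,z,psi):
    p,c=st();r=np.radians(psi);d=np.array([x,y,z])-p
    print('ax %.3f | tx %.1f ty %.1f tz %.1f (after turn)'%(-np.radians(psi-c),-d[2],-np.sin(r)*d[0]+np.cos(r)*d[1],np.cos(r)*d[0]+np.sin(r)*d[1]))
E
python3 -c "
from h import *
st()"
```

```text
t 5.0 p [484.4 274.8 124.1] psi 5.80 xdir [ 0.001  0.    -1.   ] F [-2.1  0.4  2.8] w 0.0219 q [ 0.32  0.57  1.7  -0.    0.87  0.21]
```

Request:
play_rows(rows="0 0 0 -8 0 0 1;0 0 0 -15 0 0 1;0 0 0 -25 0 0 1;0 0 0 -30 0 0 1;0 0 0 -22 0 0 1;0 0 0 0 0 0 1")

```text
time: 5.45
position: [0.4873, 0.2758, 0.2285]
tool_rot: [-0.035, 0.703, 0.037, 0.71]
ft_force: [1.5, 0.0, -1.5]
grip_width: 0.0218
```

```bash
python3 -c "
from h import *
go(687.8,-36,150,-1.33)"
```

```text
t 5.5 p [487.3 275.8 228.5] psi 5.79 xdir [ 0.01   0.003 -1.   ] F [ 1.5  0.  -1.5] w 0.0218 q [0.32 0.43 1.6  0.   1.1  0.21]
ax 0.124 | tx 78.5 ty -307.1 tz 207.7 (after turn)
```

Request:
play_rows(rows="0.124 0 0 0 0 0 1;0 0 0 0 -20 14 1;0 0 0 0 -31 21 1;0 0 0 0 -31 21 1;0 0 0 0 -31 21 1;0 0 0 0 -31 21 1;0 0 0 0 -31 21 1;0 0 0 0 -31 21 1")

```text
time: 6.12
position: [0.6193, 0.0639, 0.2221]
tool_rot: [0.008, 0.708, -0.008, 0.706]
ft_force: [1.3, 0.4, -1.4]
grip_width: 0.0216
```

Request:
play_rows(rows="0 0 0 0 -31 21 1;0 0 0 0 -31 21 1;0 0 0 0 -22 13 1;0 0 0 0 -15 6 1;0 0 0 0 0 0 1;0 0 0 0 0 0 1;0 0 0 0 0 0 1")

```text
time: 6.7
position: [0.6768, -0.0333, 0.2227]
tool_rot: [0.008, 0.708, -0.007, 0.706]
ft_force: [-0.2, -0.1, -0.9]
grip_width: 0.0217
```

```bash
python3 - <<'E'
from h import *
go(687.8,-36,25,-1.33)
a,i=snap('scene','s2.png');snap('top','t2.png');cv2.imwrite('pics/s2t2.png',np.vstack([a,cv2.imread('pics/t2.png')])[::1,:])
E
```

```text
t 6.7 p [676.8 -33.3 222.7] psi -1.27 xdir [-0.003  0.002 -1.   ] F [-0.2 -0.1 -0.9] w 0.0217 q [-0.21  0.6   1.29  0.    1.26 -0.19]
ax 0.001 | tx 197.7 ty -2.5 tz 11.1 (after turn)
```

View pics/s2.png

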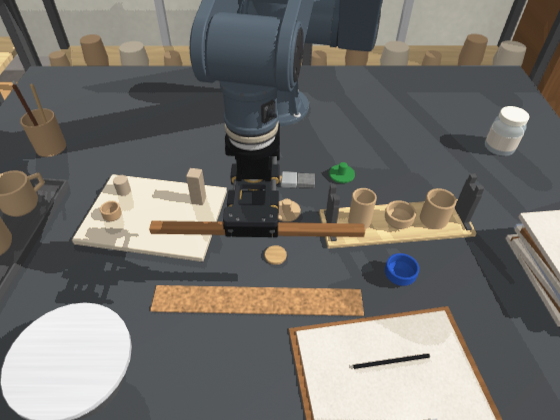

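The bar is held level over the strip, parallel to it, with its ends at (151,229) and (364,231). I'll lower it.

Request:
play_rows(rows="0 0 0 15 -2.5 11 1;0 0 0 35 0 0 1;0 0 0 40 0 0 1;0 0 0 40 0 0 1;0 0 0 30 0 0 1;0 0 0 15 0 0 1;0 0 0 10 0 0 1;0 0 0 0 0 0 1")

```text
time: 7.47
position: [0.6874, -0.036, 0.0363]
tool_rot: [0.008, 0.709, -0.007, 0.705]
ft_force: [-0.1, 0.5, -1.2]
grip_width: 0.022
```

Request:
play_rows(rows="0 0 0 0 0 0 1;0 0 0 5 0 0 1;0 0 0 3 0 0 1;0 0 0 2 0 0 1;0 0 0 0 0 0 1;0 0 0 0 0 0 1")

```text
time: 7.97
position: [0.6894, -0.0377, 0.029]
tool_rot: [0.008, 0.707, -0.008, 0.707]
ft_force: [-0.3, -0.6, -1.6]
grip_width: 0.0217
```

```bash
python3 - <<'E'
from h import *
go(687.8,-36,24,-1.33)
a,i=snap('scene','s3.png')
h=cv2.cvtColor(a,cv2.COLOR_BGR2HSV)
E
```

```text
t 8.0 p [689.4 -37.7  29. ] psi -1.33 xdir [ 0.001 -0.    -1.   ] F [-0.3 -0.6 -1.6] w 0.0217 q [-0.22  0.85  1.38  0.    0.91 -0.19]
ax 0.000 | tx 5.0 ty 1.7 tz -1.6 (after turn)
```

Request:
play_rows(rows="0 0 0 2 1.5 -1.5 1;0 0 0 2 0 0 1;0 0 0 0.5 0 0 1;0 0 0 0 0 0 1;0 0 0 0 0 0 1")

```text
time: 8.43
position: [0.6875, -0.0359, 0.0242]
tool_rot: [0.008, 0.707, -0.008, 0.707]
ft_force: [-1.1, 0.6, 1.3]
grip_width: 0.0218
```

```bash
python3 - <<'E'
from h import *
go(687.8,-36,24,-1.33)
a,i=snap('scene','s3.png')
cv2.imwrite('pics/s3c.png',cv2.resize(a[220:335,130:385],None,fx=3,fy=3))
E
```

```text
t 8.4 p [687.5 -35.9  24.2] psi -1.31 xdir [-0.  0. -1.] F [-1.1  0.6  1.3] w 0.0218 q [-0.21  0.85  1.39  0.    0.9  -0.19]
ax 0.000 | tx 0.2 ty -0.1 tz 0.3 (after turn)
```

View pics/s3c.png

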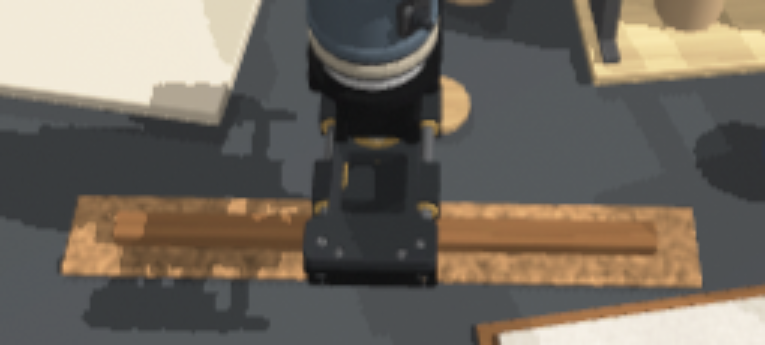

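The bar sits central on the strip, with end gaps of about 43 and 40 px in the crop. I'll release, lift and return to the carrier.

Request:
play_rows(rows="0 0 0 0 0 0 0.55;0 0 0 0 0 0 0.55;0 0 0 0 0 0 0.55;0 0 0 0 0 0 0.5;0 0 0 -30 0 0 0.5;0 0 0 -41 0 0 0.3;0 0 0 -41 0 0 0.2;0 0 0 -41 0 0 0")

```text
time: 9.15
position: [0.6874, -0.0361, 0.1782]
tool_rot: [0.008, 0.707, -0.008, 0.707]
ft_force: [1.0, 0.0, -0.2]
grip_width: 0.0561
```

Request:
play_rows(rows="0 0 0 -41 0 0 0;-0.124 0 0 -41 0 0 0;0 0 0 0 33 -24 0;0 0 0 0 33 -24 0;0 0 0 0 33 -24 0;0 0 0 0 33 -24 0;0 0 0 0 33 -24 0;0 0 0 0 33 -24 0")

```text
time: 9.82
position: [0.5231, 0.1474, 0.2593]
tool_rot: [-0.035, 0.706, 0.036, 0.706]
ft_force: [0.8, 1.1, -0.3]
grip_width: 0.0866
```

Request:
play_rows(rows="0 0 0 0 33 -24 0;0 0 0 0 20 -5 0;0 0 0 0 0 0 0;0 0 0 0 0 0 0")

```text
time: 10.15
position: [0.4901, 0.197, 0.2595]
tool_rot: [-0.037, 0.706, 0.037, 0.707]
ft_force: [0.1, -0.9, 0.5]
grip_width: 0.0869
```

```bash
python3 - <<'E'
from h import *
st()
a,i=snap('wrist','w4.png');np.save('w4i.npy',np.array(i['world_to_cam']));snap('scene','s4.png');st()
E
```

```text
t 10.2 p [490.1 197.  259.5] psi 5.95 xdir [ 0.001 -0.    -1.   ] F [ 0.1 -0.9  0.5] w 0.0869 q [ 0.17  0.35  1.63 -0.    1.16  0.07]
t 10.2 p [491.2 195.6 259.3] psi 5.77 xdir [ 0.001 -0.    -1.   ] F [-1.   0.8  0.5] w 0.0868 q [ 0.17  0.35  1.63 -0.    1.16  0.07]
```

View pics/w4.png

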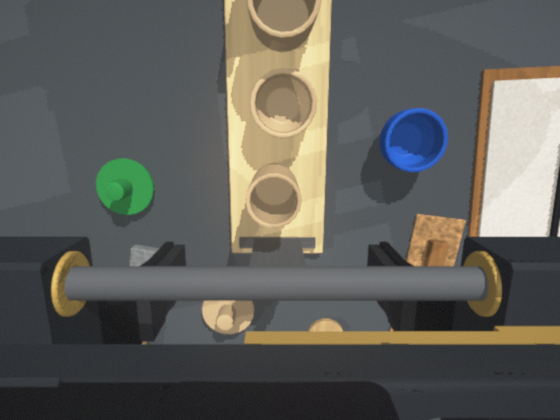

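The wrist view shows the jar rim centre near (284,3), the bowl rim (284,103), the beaker rim (274,200) and the lid knob (226,315).

```bash
python3 - <<'E'
from h import *
np.set_printoptions(precision=4,suppress=True)
i=imaging.camera_info('wrist')
for n,uv,z in(('jar',(284.5,3),.082),('jarbot',(284.5,38),.082),('bowl',(284,103),.052),('bowlL',(251,103),.052),('bowlR',(317,103),.052),('beaker',(274,200),.098),('bkL',(247,200),.098),('bkR',(301,200),.098),('lid',(225,322),.011)):print(n,ray(i,uv,z))
go(478,360,259,5.7)
E
```

```text
jar [0.4822 0.3583 0.082 ]
jarbot [0.4851 0.3311 0.082 ]
bowl [0.491  0.2788 0.052 ]
bowlL [0.4587 0.2756 0.052 ]
bowlR [0.5233 0.2821 0.052 ]
beaker [0.49   0.1907 0.098 ]
bkL [0.4653 0.1883 0.098 ]
bkR [0.5146 0.1932 0.098 ]
lid [0.4452 0.008  0.011 ]
t 10.2 p [491.2 195.6 259.3] psi 5.77 xdir [ 0.001 -0.    -1.   ] F [-1.   0.8  0.5] w 0.0868 q [ 0.17  0.35  1.63 -0.    1.16  0.07]
ax 0.001 | tx 0.3 ty 164.9 tz 3.2 (after turn)
```

Request:
play_rows(rows="0 0 0 0 40 2 0;0 0 0 0 40 2 0;0 0 0 0 40 2 0;0 0 0 0 30 1 0;0 0 0 0 18 0 0;0 0 0 0 0 0 0;0 0 0 0 0 0 0;0 0 0 0 0 0 0")

```text
time: 10.92
position: [0.4812, 0.3625, 0.2586]
tool_rot: [-0.036, 0.706, 0.035, 0.706]
ft_force: [-0.6, -0.5, 0.3]
grip_width: 0.0869
```

```bash
python3 - <<'E'
from h import *
go(481,363.5,38,5.7)
E
```

```text
t 10.9 p [481.2 362.5 258.6] psi 5.69 xdir [-0.    -0.001 -1.   ] F [-0.6 -0.5  0.3] w 0.0869 q [ 0.46  0.46  1.45 -0.    1.23  0.36]
ax -0.000 | tx 220.6 ty 1.0 tz -0.1 (after turn)
```

Request:
play_rows(rows="0 0 0 30 1 0 0;0 0 0 40 0 0 0;0 0 0 40 0 0 0;0 0 0 40 0 0 0;0 0 0 35 0 0 0;0 0 0 25 0 0 0;0 0 0 10 0 0 0;0 0 0 0 0 0 0")

```text
time: 11.58
position: [0.4793, 0.3626, 0.0366]
tool_rot: [-0.036, 0.708, 0.034, 0.704]
ft_force: [-0.4, 0.6, 0.9]
grip_width: 0.0866
```

Request:
play_rows(rows="0 0 0 0 0 0 0.2;0 0 0 0 0 0 0.3;0 0 0 0 0 0 1;0 0 0 0 0 0 1;0 0 0 0 0 0 1;0 0 0 0 0 0 1;0 0 0 0 0 0 1;0 0 0 0 0 0 1")

```text
time: 12.25
position: [0.4805, 0.3653, 0.0406]
tool_rot: [-0.036, 0.706, 0.036, 0.707]
ft_force: [-1.8, -2.0, 7.0]
grip_width: 0.0626
```

Request:
play_rows(rows="0 0 0 -6 0 0 1;0 0 0 -15 0 0 1;0 0 0 -30 0 0 1;0 0 0 -40 0 0 1;0 0 0 -40 0 0 1;0 0 0 -9 0 0 1;0 0 0 0 0 0 1")

```text
time: 12.83
position: [0.4826, 0.3664, 0.1832]
tool_rot: [-0.035, 0.703, 0.037, 0.709]
ft_force: [0.0, 0.6, -3.2]
grip_width: 0.0629
```

```bash
python3 - <<'E'
from h import *
go(405.6,-275.7,178,-9.43)
a,i=snap('scene','s5.png')
E
```

```text
t 12.8 p [482.6 366.4 183.2] psi 5.81 xdir [ 0.008  0.004 -1.   ] F [ 0.   0.6 -3.2] w 0.0629 q [ 0.47  0.54  1.53 -0.    1.06  0.36]
ax 0.266 | tx 5.2 ty -646.0 tz 29.3 (after turn)
```

```bash
python3 - <<'E'
from h import *
a=cv2.imread('pics/s5.png');b,i=snap('wrist','w5.png')
c=cv2.resize(a[100:260,330:530],(560,448));cv2.imwrite('pics/c5.png',np.hstack([c,cv2.resize(b,(240,180))]) if 0 else np.vstack([c[:380],b[:220]]))
E
```

```text
(no output)
```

View pics/c5.png

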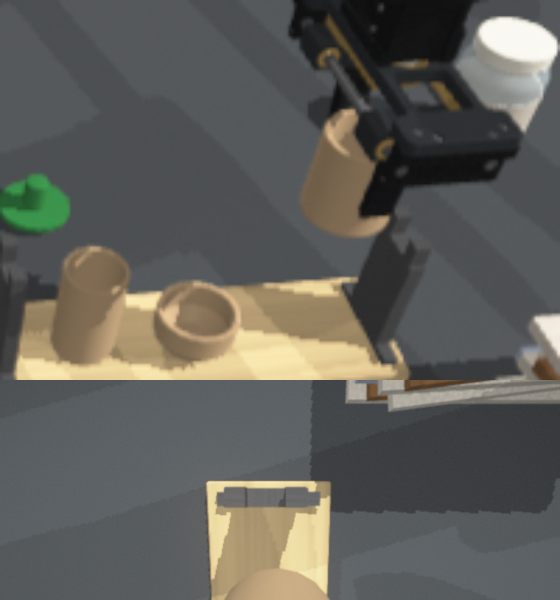

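```bash
python3 - <<'E'
from h import *
np.set_printoptions(precision=4,suppress=True)
p,_=st();zt=.082+(p[2]-40.6)/1000
b=cv2.imread('pics/w5.png');h=cv2.cvtColor(b,cv2.COLOR_BGR2HSV)
i=imaging.camera_info('wrist');s=imaging.camera_info('scene')
m=cv2.inRange(h,(8,50,60),(20,150,255))
for v in range(182,238,6):
    u=np.where(m[v,180:380])[0]+180
    if len(u):print(v,u.min(),u.max(),ray(i,(u.min(),v),zt)[:2],ray(i,(u.max(),v),zt)[:2])
print('top far',ray(i,(276,189),zt),'low far',ray(i,(276,189),zt-.07))
a=cv2.imread('pics/s5.png')
# jar silhouette left edge and bottom in scene crop px/2.8
for uv in((330+302/2.8,100+195/2.8),(330+345/2.8,100+233/2.8),(330+388/2.8,100+215/2.8)):print(uv,ray(s,uv,zt-.07))
for y in(.350,.360,.366):print(proj(s,(.4826-.032*0,y-.032,zt-.07)),proj(s,(.4826,y+.032,zt-.07)),proj(s,(.4826+.032,y,zt-.07)))
E
```

```text
t 12.9 p [479.3 364.6 178.3] psi 5.80 xdir [-0.001 -0.001 -1.   ] F [ 0.4 -1.2 -2.6] w 0.0628 q [ 0.46  0.55  1.53 -0.    1.06  0.36]
182 210 328 [0.4521 0.4073] [0.4921 0.4114]
188 210 327 [0.4522 0.4053] [0.492  0.4093]
194 210 327 [0.4523 0.4032] [0.4923 0.4072]
200 210 327 [0.4525 0.4011] [0.4926 0.4051]
206 211 318 [0.4529 0.399 ] [0.4897 0.4027]
212 211 326 [0.453  0.3968] [0.4928 0.4009]
218 211 328 [0.4532 0.3947] [0.4938 0.3988]
224 211 331 [0.4533 0.3925] [0.4951 0.3967]
230 212 334 [0.4538 0.3904] [0.4965 0.3947]
236 212 338 [0.4539 0.3881] [0.4982 0.3926]
top far [0.4747 0.4072 0.2197] low far [0.476  0.3943 0.1497]
(437.8571428571429, 169.64285714285717) [0.4606 0.3442 0.1497]
(453.2142857142857, 183.21428571428572) [0.5023 0.365  0.1497]
(468.57142857142856, 176.78571428571428) [0.4829 0.4024 0.1497]
[427.9907 176.7157] [458.7347 176.701 ] [447.526  187.3884]
[432.7941 176.7134] [463.539  176.6987] [452.4472 187.3862]
[435.6762 176.712 ] [466.4217 176.6974] [455.4    187.3849]
```

The jar is held upright and close to centred. I'll carry it to the shelf.

Request:
play_rows(rows="0.089 0 0 0 0 0 1;0.089 0 0 0 0 0 1;0.088 0 0 0 0 0 1;0 0 0 0 -20 1 1;0 0 0 0 -30 1.5 1;0 0 0 0 -38 2 1;0 0 0 0 -38 2 1;0 0 0 0 -38 2 1")

```text
time: 13.6
position: [0.459, 0.2002, 0.1762]
tool_rot: [0.057, 0.707, -0.058, 0.703]
ft_force: [0.5, 0.4, -3.3]
grip_width: 0.0624
```

Request:
play_rows(rows="0 0 0 0 -38 2 1;0 0 0 0 -38 2 1;0 0 0 0 -38 2 1;0 0 0 0 -38 2 1;0 0 0 0 -38 2 1;0 0 0 0 -38 2 1;0 0 0 0 -38 2 1;0 0 0 0 -38 2 1")

```text
time: 14.27
position: [0.4251, -0.1014, 0.1768]
tool_rot: [0.059, 0.707, -0.057, 0.703]
ft_force: [1.0, -0.6, -2.0]
grip_width: 0.0628
```

Request:
play_rows(rows="0 0 0 0 -38 2 1;0 0 0 0 -38 2 1;0 0 0 0 -38 2 1;0 0 0 0 -32 2 1;0 0 0 0 -20 1 1;0 0 0 0 0 0 1;0 0 0 0 0 0 1;0 0 0 0 0 0 1")

```text
time: 14.93
position: [0.4077, -0.2639, 0.1771]
tool_rot: [0.06, 0.706, -0.057, 0.703]
ft_force: [0.2, -0.1, -1.9]
grip_width: 0.0627
```

```bash
python3 - <<'E'
from h import *
go(405.6,-275.7,45,-9.43)
E
```

```text
t 14.9 p [ 407.7 -263.9  177.1] psi -9.47 xdir [-0.004  0.005 -1.   ] F [ 0.2 -0.1 -1.9] w 0.0627 q [-0.81  0.41  1.82  0.    0.92 -0.64]
ax -0.001 | tx 132.1 ty -12.0 tz -0.1 (after turn)
```

Request:
play_rows(rows="0 0 0 0 -12 0 1;0 0 0 30 0 0 1;0 0 0 35 0 0 1;0 0 0 25 0 0 1;0 0 0 10 0 0 1;0 0 0 0 0 0 1;0 0 0 0 0 0 1")

```text
time: 15.52
position: [0.4074, -0.2775, 0.0791]
tool_rot: [0.058, 0.705, -0.058, 0.705]
ft_force: [-1.0, -0.4, -1.8]
grip_width: 0.0626
```

```bash
python3 - <<'E'
from h import *
go(405.6,-275.7,45,-9.43)
snap('wrist','w6.png')
a,_=snap('scene','s6.png')
t=cv2.imread('pics/top0.png')
s=cv2.imread('pics/scene0.png')
c1=cv2.resize(t[165:285,310:460],None,fx=3,fy=3,interpolation=2);c2=cv2.resize(s[160:260,70:240],None,fx=2,fy=2,interpolation=2);c3=cv2.resize(a[160:260,70:240],None,fx=2,fy=2,interpolation=2)
o=np.zeros((560,800,3),np.uint8);o[:360,:450]=c1;o[360:,:340]=c2;o[360:,400:740]=c3
cv2.imwrite('pics/c6.png',o)
E
```

```text
t 15.5 p [ 407.4 -277.5   79.1] psi -9.40 xdir [-0.  0. -1.] F [-1.  -0.4 -1.8] w 0.0626 q [-0.83  0.59  1.88 -0.    0.67 -0.66]
ax 0.001 | tx 34.1 ty 1.5 tz -2.1 (after turn)
```

View pics/c6.png

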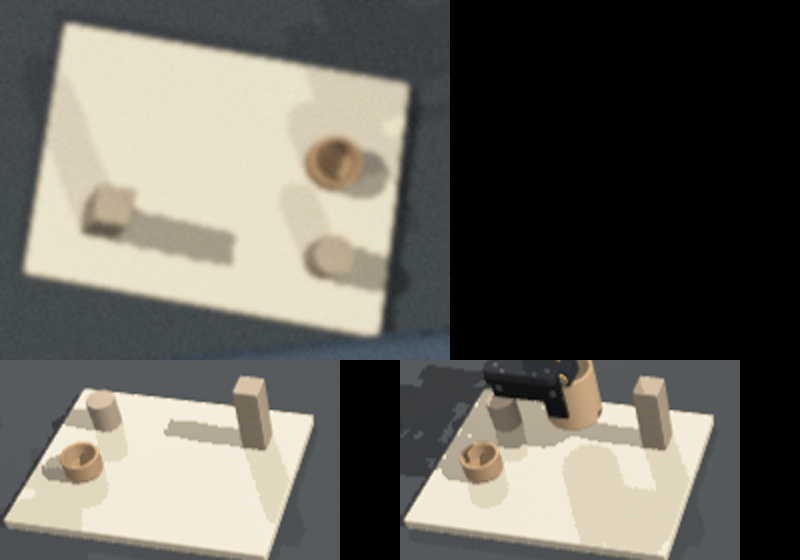

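```bash
python3 - <<'E'
from h import *
np.set_printoptions(precision=4,suppress=True)
t=imaging.camera_info('top');s=imaging.camera_info('scene')
T=lambda x,y,z:ray(t,(310+(x+.5)/3-.5,165+(y+.5)/3-.5),z)[:2]
S=lambda x,y,z:ray(s,(70+(x+.5)/2-.5,160+(y-360+.5)/2-.5),z)[:2]
C=np.array([T(66,22,.015),T(410,85,.015),T(382,336,.015),T(25,271,.015)]);print(C,C.mean(0))
print('yaws',[np.degrees(np.arctan2(*(d[::-1]))) for d in(C[0]-C[3],C[1]-C[2])],[np.degrees(np.arctan2(-d[0],d[1])) for d in(C[0]-C[1],C[3]-C[2])])
D=np.array([S(84,389,.015),S(5,522,.015),S(266,556,.015),S(314,415,.015)]);print(D,D.mean(0))
print('tall',T(114,204,.105),S(249,384,.105),'short',T(333,255,.055),S(103,397,.055),'pinch',T(334,162,.043),S(81,452,.043))
zb=.079-.0286
for q in((557,420),(602,415),(577,430)):print(S(q[0]-400,q[1],zb))
def ang(p):return p
g=np.array(readout.get_obs()['position'])
c=[proj(s,(g[0]+.032*np.cos(k),g[1]+.032*np.sin(k),zb)) for k in np.linspace(0,6.28,60)];c=np.array(c)
cc=(c-[70,160]+.5)*2-.5+[400,360];print('pred bottom ellipse',cc.min(0),cc.max(0))
E
```

```text
[[ 0.5937 -0.1559]
 [ 0.5427 -0.4518]
 [ 0.3277 -0.4179]
 [ 0.3772 -0.1201]] [ 0.4603 -0.2865]
yaws [np.float64(-9.384056060566625), np.float64(-8.95915029056669)] [np.float64(-9.78118207503819), np.float64(-9.445440066378062)]
[[ 0.3263 -0.4158]
 [ 0.5442 -0.4488]
 [ 0.591  -0.1551]
 [ 0.3742 -0.1192]] [ 0.4589 -0.2847]
tall [ 0.4219 -0.1826] [ 0.4171 -0.1828] short [ 0.3901 -0.3683] [ 0.3845 -0.3679] pinch [ 0.4694 -0.3756] [ 0.464  -0.3774]
[ 0.4192 -0.2975]
[ 0.4108 -0.2461]
[ 0.4358 -0.2711]
pred bottom ellipse [547.3641 395.0892] [602.3677 432.6534]
```

Request:
play_rows(rows="0 0 0 12 1 -2 1;0 0 0 10 0 0 1;0 0 0 7 0 0 1;0 0 0 3 0 0 1;0 0 0 0 0 0 1;0 0 0 0 0 0 1;0 0 0 0 0 0 1")

```text
time: 16.2
position: [0.4056, -0.2766, 0.0473]
tool_rot: [0.058, 0.705, -0.058, 0.705]
ft_force: [0.5, 0.5, -2.3]
grip_width: 0.0628
```

```bash
python3 - <<'E'
from h import *
go(404.5,-276,44,-9.43)
E
```

```text
t 16.2 p [ 405.6 -276.6   47.3] psi -9.45 xdir [ 0.    -0.001 -1.   ] F [ 0.5  0.5 -2.3] w 0.0628 q [-0.83  0.65  1.9  -0.    0.59 -0.66]
ax -0.000 | tx 3.3 ty 0.5 tz -1.2 (after turn)
```

Request:
play_rows(rows="0 0 0 1.5 0 -1 1;0 0 0 1 0 0 1;0 0 0 1 0 0 1;0 0 0 0 0 0 1;0 0 0 0 0 0 1")

```text
time: 16.62
position: [0.4044, -0.2763, 0.0436]
tool_rot: [0.058, 0.705, -0.058, 0.705]
ft_force: [-0.5, 0.1, -2.1]
grip_width: 0.0626
```

```bash
python3 - <<'E'
from h import *
go(404.5,-276,44,-9.43)
E
```

```text
t 16.6 p [ 404.4 -276.3   43.6] psi -9.45 xdir [ 0. -0. -1.] F [-0.5  0.1 -2.1] w 0.0626 q [-0.83  0.66  1.91 -0.    0.58 -0.66]
ax -0.000 | tx -0.4 ty 0.3 tz 0.0 (after turn)
```

Request:
play_rows(rows="0 0 0 1 0 0 1;0 0 0 0 0 0 1;0 0 0 0 0 0 1")

```text
time: 16.87
position: [0.4044, -0.2763, 0.0435]
tool_rot: [0.058, 0.705, -0.058, 0.705]
ft_force: [-1.4, 1.2, 6.8]
grip_width: 0.0623
```

Request:
play_rows(rows="0 0 0 1 0 0 1;0 0 0 0 0 0 1;0 0 0 0 0 0 1")

```text
time: 17.12
position: [0.4044, -0.2763, 0.0435]
tool_rot: [0.058, 0.704, -0.059, 0.705]
ft_force: [-2.9, 2.0, 16.1]
grip_width: 0.0632
```

Request:
play_rows(rows="0 0 0 -1.5 0 0 1;0 0 0 0 0 0 0.25;0 0 0 0 0 0 0.2;0 0 0 0 0 0 0.1;0 0 0 0 0 0 0;0 0 0 0 0 0 0;0 0 0 -20 0 0 0;0 0 0 -35 0 0 0")

```text
time: 17.78
position: [0.4025, -0.2744, 0.0957]
tool_rot: [0.06, 0.707, -0.056, 0.702]
ft_force: [0.7, -1.1, 0.1]
grip_width: 0.0856
```

Request:
play_rows(rows="0 0 0 -40 0 0 0;0 0 0 -40 0 0 0;0 0 0 -40 0 0 0;-0.088 0 0 -30 0 0 0;-0.088 0 0 0 38 3 0;-0.088 0 0 0 38 3 0;0 0 0 0 38 3 0;0 0 0 0 38 3 0")

```text
time: 18.45
position: [0.411, -0.1229, 0.2481]
tool_rot: [-0.035, 0.706, 0.035, 0.706]
ft_force: [1.0, 0.7, 0.2]
grip_width: 0.0867
```

Request:
play_rows(rows="0 0 0 0 38 7 0;0 0 0 0 38 7 0;0 0 0 0 38 7 0;0 0 0 0 38 7 0;0 0 0 0 38 7 0;0 0 0 0 38 7 0;0 0 0 0 0 0 0;0 0 0 0 0 0 0")

```text
time: 19.12
position: [0.43, 0.1087, 0.2478]
tool_rot: [-0.037, 0.706, 0.037, 0.706]
ft_force: [-0.1, -0.8, -0.7]
grip_width: 0.087
```

```bash
python3 - <<'E'
from h import *
go(490.5,278.8,0,5.7)
a,_=snap('scene','s7.png');b,i=snap('wrist','w7.png');st()
o=np.zeros((600,760,3),np.uint8)
o[:300,:510]=cv2.resize(a[160:260,70:240],None,fx=3,fy=3,interpolation=2)
o[300:600,:]=cv2.resize(b[:255],(760,300))
cv2.imwrite('pics/c7.png',o);np.save('w7i.npy',i['world_to_cam'])
E
```

```text
t 19.1 p [430.  108.7 247.8] psi 5.99 xdir [-0.001 -0.    -1.   ] F [-0.1 -0.8 -0.7] w 0.0870 q [-0.01  0.25  1.83 -0.    1.06 -0.11]
ax 0.005 | tx 247.8 ty 163.3 tz 77.1 (after turn)
t 19.2 p [430.3 106.4 247.8] psi 5.71 xdir [-0.001 -0.001 -1.   ] F [-0.5 -0.5  1.2] w 0.0871 q [-0.01  0.25  1.84 -0.    1.06 -0.11]
```

View pics/c7.png

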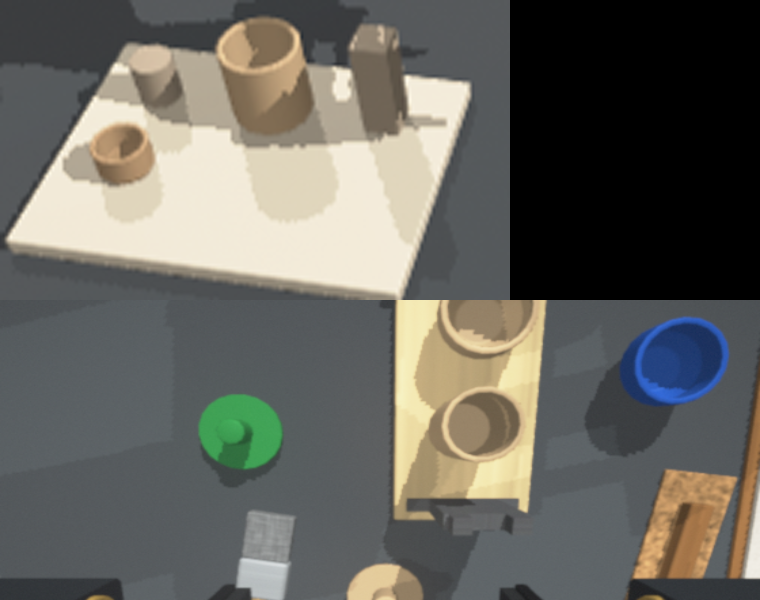

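```bash
python3 - <<'E'
from h import *
np.set_printoptions(precision=4,suppress=True)
s=imaging.camera_info('scene');i=imaging.camera_info('wrist')
def el(p,r,z):
    c=np.array([proj(s,(p[0]+r*np.cos(k),p[1]+r*np.sin(k),z)) for k in np.linspace(0,6.28,90)]);c=(c-[70,160]+.5)*3-.5;return c.min(0),c.max(0)
for p in((.4045,-.276),(.4045,-.281)):print('rim',el(p,.032,.085),'bot',el(p,.032,.015))
W=lambda x,y,z:ray(i,(x*560/760,(y-300)*.85),z)
print('bowl',W(489,310,.052),'beaker',W(481,424,.098),'lid disc',W(386,597,.011))
E
```

```text
rim (array([215.8455,  17.2912]), array([300.1869,  73.3716])) bot (array([234.6187,  81.4231]), array([314.8423, 137.4689]))
rim (array([209.3301,  17.2945]), array([293.7284,  73.3746])) bot (array([228.4136,  81.4258]), array([308.6797, 137.4713]))
bowl [0.4893 0.2767 0.052 ] beaker [0.4873 0.1906 0.098 ] lid disc [0.4483 0.0237 0.011 ]
```

Request:
play_rows(rows="0 0 0 0 30 14 0;0 0 0 0 36 17 0;0 0 0 0 36 17 0;0 0 0 0 36 17 0;0 0 0 0 27 11 0;0 0 0 0 0 0 0;0 0 0 0 0 0 0;0 0 0 0 0 0 0")

```text
time: 19.88
position: [0.4898, 0.2764, 0.2475]
tool_rot: [-0.035, 0.707, 0.034, 0.706]
ft_force: [-0.4, -0.9, -0.0]
grip_width: 0.087
```

```bash
python3 - <<'E'
from h import *
go(490,278,23,5.7)
E
```

```text
t 19.9 p [489.8 276.4 247.5] psi 5.55 xdir [-0.002 -0.001 -1.   ] F [-0.4 -0.9 -0. ] w 0.0870 q [ 0.32  0.41  1.56 -0.    1.17  0.22]
ax -0.003 | tx 224.5 ty 1.6 tz 0.3 (after turn)
```

Request:
play_rows(rows="0 0 0 30 1.5 0 0;0 0 0 40 0 0 0;0 0 0 40 0 0 0;0 0 0 40 0 0 0;0 0 0 38 0 0 0;0 0 0 25 0 0 0;0 0 0 10 0 0 0;0 0 0 0 0 0 0")

```text
time: 20.55
position: [0.4882, 0.2775, 0.023]
tool_rot: [-0.035, 0.708, 0.033, 0.704]
ft_force: [0.4, -0.6, 0.7]
grip_width: 0.087
```

Request:
play_rows(rows="0 0 0 0 0 0 0.15;0 0 0 0 0 0 0.2;0 0 0 0 0 0 1;0 0 0 0 0 0 1;0 0 0 0 0 0 1;0 0 0 0 0 0 1;0 0 0 0 0 0 1;0 0 0 0 0 0 1", squeeze=20)

```text
time: 21.22
position: [0.4905, 0.2802, 0.0268]
tool_rot: [-0.035, 0.705, 0.035, 0.707]
ft_force: [-1.1, -0.5, 7.3]
grip_width: 0.0656
```

```bash
python3 - <<'E'
from h import *
st()
E
```

```text
t 21.2 p [490.5 280.2  26.8] psi 5.69 xdir [ 0.002  0.001 -1.   ] F [-1.1 -0.5  7.3] w 0.0656 q [ 0.32  0.74  1.72 -0.    0.68  0.22]
```

Request:
play_rows(rows="0 0 0 -6 0 0 1;0 0 0 -15 0 0 1;0 0 0 -30 0 0 1;0 0 0 -40 0 0 1;0 0 0 -40 0 0 1;0 0 0 -29 0 0 1;0 0 0 0 0 0 1;0 0 0 0 0 0 1")

```text
time: 21.88
position: [0.4908, 0.2805, 0.1874]
tool_rot: [-0.035, 0.704, 0.036, 0.708]
ft_force: [0.1, -0.2, -1.7]
grip_width: 0.0658
```

```bash
python3 - <<'E'
from h import *
th=np.radians(-9.4);ex=np.array([np.cos(th),np.sin(th)]);ey=np.array([-ex[1],ex[0]])
j=np.array([404.2,-276.])
t=j+83*ex+95*ey;print('bowl tgt',t,'beaker tgt',j+93*ex)
go(*t,190,-99.4)
E
```

```text
bowl tgt [ 501.60145583 -195.83169951] beaker tgt [ 495.95121103 -291.18931449]
t 21.9 p [490.8 280.5 187.4] psi 5.69 xdir [ 0.005  0.002 -1.   ] F [ 0.1 -0.2 -1.7] w 0.0658 q [0.32 0.49 1.63 0.   1.02 0.22]
ax 1.834 | tx -2.6 ty 88.5 tz 468.1 (after turn)
```

Request:
play_rows(rows="0 0 0 0 -20 -1.5 1;0 0 0 0 -38 -3 1;0 0 0 0 -40 -3 1;0 0 0 0 -40 -3 1;0 0 0 0 -40 -3 1;0 0 0 0 -40 -3 1;0 0 0 0 -40 -3 1;0 0 0 0 -40 -3 1")

```text
time: 22.55
position: [0.4948, -0.0202, 0.1832]
tool_rot: [-0.035, 0.708, 0.036, 0.705]
ft_force: [0.9, 0.3, -1.8]
grip_width: 0.0659
```

Request:
play_rows(rows="0 0 0 0 -40 -3 1;0 0 0 0 -40 -3 1;0 0 0 0 -40 -3 1;0 0 0 0 -35 -3 1;0 0 0 0 -20 -2 1;0.12 0 0 0 0 0 1;0.12 0 0 0 0 0 1;0.12 0 0 0 0 0 1")

```text
time: 23.22
position: [0.4985, -0.1942, 0.1826]
tool_rot: [0.095, 0.702, -0.094, 0.699]
ft_force: [-0.5, 0.4, -0.6]
grip_width: 0.0658
```

Request:
play_rows(rows="0.12 0 0 0 0 0 1;0.12 0 0 0 0 0 1;0.12 0 0 0 0 0 1;0.12 0 0 0 0 0 1;0.12 0 0 0 0 0 1;0.12 0 0 0 0 0 1;0.12 0 0 0 0 0 1;0.12 0 0 0 0 0 1")

```text
time: 23.88
position: [0.4986, -0.1933, 0.1828]
tool_rot: [0.407, 0.58, -0.407, 0.576]
ft_force: [0.1, 0.3, -1.4]
grip_width: 0.0654
```

Request:
play_rows(rows="0.12 0 0 0 0 0 1;0.12 0 0 0 0 0 1;0.12 0 0 0 0 0 1;0.12 0 0 0 0 0 1;0 0 0 0 0 0 1;0 0 0 0 0 0 1;0 0 0 0 0 0 1;0 0 0 0 0 0 1")

```text
time: 24.55
position: [0.4998, -0.1941, 0.1844]
tool_rot: [-0.531, -0.467, 0.531, -0.466]
ft_force: [-0.4, -1.0, -0.4]
grip_width: 0.0655
```

```bash
python3 - <<'E'
from h import *
go(502.5,-195.8,32,-99.4)
E
```

```text
t 24.6 p [ 499.8 -194.1  184.4] psi -97.35 xdir [-0.001  0.001 -1.   ] F [-0.4 -1.  -0.4] w 0.0655 q [-0.58  0.46  1.69 -0.    0.99  1.12]
ax 0.036 | tx 152.4 ty 2.9 tz 1.3 (after turn)
```

Request:
play_rows(rows="0.036 0 0 20 3 1.3 1;0 0 0 35 0 0 1;0 0 0 40 0 0 1;0 0 0 30 0 0 1;0 0 0 15 0 0 1;0 0 0 7 0 0 1;0 0 0 0 0 0 1;0 0 0 0 0 0 1")

```text
time: 25.22
position: [0.5035, -0.1964, 0.0384]
tool_rot: [0.54, 0.457, -0.54, 0.457]
ft_force: [1.0, -0.1, -0.6]
grip_width: 0.0657
```

Request:
play_rows(rows="0 0 0 0 0 0 1;0 0 0 2 0 0 1;0 0 0 0 0 0 1;0 0 0 0 0 0 1")

```text
time: 25.55
position: [0.5034, -0.1963, 0.0369]
tool_rot: [0.54, 0.456, -0.54, 0.457]
ft_force: [0.2, -0.8, -1.4]
grip_width: 0.0656
```

```bash
python3 - <<'E'
from h import *
go(502.5,-195.8,30,-99.4)
E
```

```text
t 25.6 p [ 503.4 -196.3   36.9] psi -99.51 xdir [ 0.001 -0.001 -1.   ] F [ 0.2 -0.8 -1.4] w 0.0656 q [-0.58  0.7   1.78  0.    0.65  1.16]
ax -0.002 | tx 6.9 ty -1.0 tz -0.3 (after turn)
```

Request:
play_rows(rows="0 0 0 3 -1 0 1;0 0 0 2.5 0 0 1;0 0 0 0 0 0 1;0 0 0 0 0 0 1;0 0 0 0 0 0 1")

```text
time: 25.97
position: [0.502, -0.1959, 0.0304]
tool_rot: [-0.54, -0.457, 0.54, -0.457]
ft_force: [-0.5, 0.8, -1.2]
grip_width: 0.0658
```

Request:
play_rows(rows="0 0 0 1 0 0 1;0 0 0 0 0 0 1;0 0 0 0 0 0 1")

```text
time: 26.22
position: [0.5022, -0.196, 0.0298]
tool_rot: [0.54, 0.457, -0.54, 0.457]
ft_force: [-1.3, 0.8, 1.9]
grip_width: 0.0659
```

Request:
play_rows(rows="0 0 0 1 0 0 1;0 0 0 0 0 0 1;0 0 0 0 0 0 1")

```text
time: 26.47
position: [0.5022, -0.196, 0.0297]
tool_rot: [0.54, 0.457, -0.54, 0.457]
ft_force: [-1.7, 0.5, 8.8]
grip_width: 0.0655
```

Request:
play_rows(rows="0 0 0 -0.8 0 0 1;0 0 0 0 0 0 0.15;0 0 0 0 0 0 0.1;0 0 0 0 0 0 0;0 0 0 0 0 0 0;0 0 0 -15 0 0 0;0 0 0 -30 0 0 0;0 0 0 -40 0 0 0")

```text
time: 27.13
position: [0.5, -0.1947, 0.1126]
tool_rot: [-0.539, -0.459, 0.541, -0.454]
ft_force: [0.6, -0.4, -0.9]
grip_width: 0.0866
```

Request:
play_rows(rows="0 0 0 -40 0 0 0;0 0 0 -40 0 0 0;0 0 0 -35 0 0 0;-0.12 0 0 0 0 0 0;-0.12 0 0 0 0 0 0;-0.12 0 0 0 0 0 0;-0.12 0 0 0 0 0 0;-0.12 0 0 0 0 0 0")

```text
time: 27.8
position: [0.5018, -0.1957, 0.2292]
tool_rot: [0.379, 0.597, -0.379, 0.597]
ft_force: [-0.3, -0.4, -0.6]
grip_width: 0.0867
```

Request:
play_rows(rows="-0.12 0 0 0 0 0 0;-0.12 0 0 0 0 0 0;-0.12 0 0 0 0 0 0;-0.12 0 0 0 0 0 0;-0.12 0 0 0 0 0 0;-0.12 0 0 0 0 0 0;-0.12 0 0 0 0 0 0;-0.12 0 0 0 0 0 0")

```text
time: 28.47
position: [0.5018, -0.1958, 0.229]
tool_rot: [0.061, 0.705, -0.06, 0.704]
ft_force: [-0.1, -0.4, 1.1]
grip_width: 0.0872
```

Request:
play_rows(rows="-0.12 0 0 0 0 0 0;-0.12 0 0 0 0 0 0;-0.03 0 0 0 0 0 0;0 0 0 0 40 4 0;0 0 0 0 40 4 0;0 0 0 0 40 4 0;0 0 0 0 40 4 0;0 0 0 0 40 4 0")

```text
time: 29.13
position: [0.5029, 0.0067, 0.2291]
tool_rot: [-0.033, 0.706, 0.033, 0.706]
ft_force: [0.6, 0.4, -0.1]
grip_width: 0.0873
```

```bash
python3 - <<'E'
from h import *
go(489,191,225,5.7)
a,_=snap('scene','s8.png')
cv2.imwrite('pics/c8.png',cv2.resize(a[150:260,60:250],None,fx=4,fy=4,interpolation=2))
E
```

```text
t 29.1 p [502.9   6.7 229.1] psi 5.28 xdir [-0.  0. -1.] F [ 0.6  0.4 -0.1] w 0.0873 q [-0.21  0.36  1.73  0.    1.06 -0.3 ]
ax -0.007 | tx 4.1 ty 184.7 tz 4.5 (after turn)
```

View pics/c8.png

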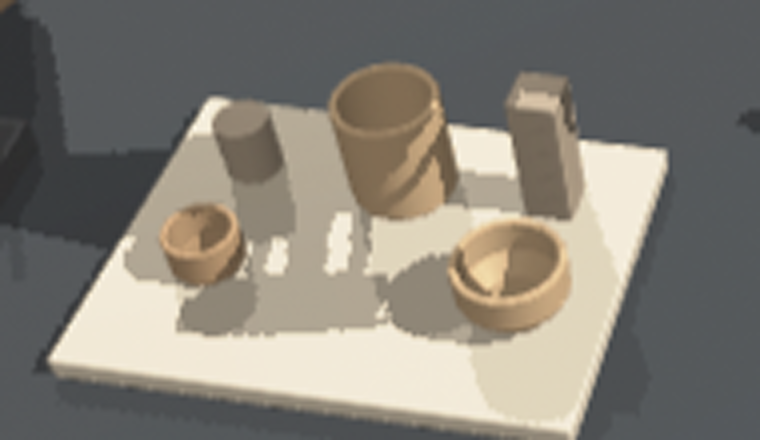

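```bash
python3 - <<'E'
from h import *
s=imaging.camera_info('scene')
def el(p,r,z):
    c=np.array([proj(s,(p[0]+r*np.cos(k),p[1]+r*np.sin(k),z)) for k in np.linspace(0,6.28,90)]);c=(c-[60,150]+.5)*4-.5;return np.round(np.r_[c.min(0),c.max(0)],1)
print('jar rim',el((.4045,-.276),.032,.085),'obs 331 62 441 137','bot',el((.4045,-.276),.032,.015),'obs bottom 217')
print('bowl',el((.502,-.196),.033,.055),'obs 450 220 572 298')
E
```

```text
jar rim [328.   63.2 440.4 138. ] obs 331 62 441 137 bot [353.  148.7 460.  223.5] obs bottom 217
bowl [447.1 216.1 567.6 304.2] obs 450 220 572 298
```

Request:
play_rows(rows="-0.007 0 0 0 30 1 0;0 0 0 0 38 1 0;0 0 0 0 38 1 0;0 0 0 0 38 1 0;0 0 0 0 27 0.5 0;0 0 0 0 14 0 0;0 0 0 0 0 0 0;0 0 0 0 0 0 0")

```text
time: 29.85
position: [0.4892, 0.19, 0.2291]
tool_rot: [-0.036, 0.706, 0.036, 0.706]
ft_force: [0.0, -0.6, 0.6]
grip_width: 0.0873
```

```bash
python3 - <<'E'
from h import *
go(489,191,55,5.7)
E
```

```text
t 29.9 p [489.2 190.  229.1] psi 5.86 xdir [-0.001 -0.001 -1.   ] F [ 0.  -0.6  0.6] w 0.0873 q [ 0.16  0.39  1.67 -0.    1.08  0.06]
ax 0.003 | tx 174.1 ty 1.0 tz -0.1 (after turn)
```

Request:
play_rows(rows="0 0 0 30 1 0 0.1;0 0 0 40 0 0 0.1;0 0 0 40 0 0 0.1;0 0 0 35 0 0 0.1;0 0 0 22 0 0 0.1;0 0 0 11 0 0 0.1;0 0 0 0 0 0 0.1;0 0 0 0 0 0 0.2")

```text
time: 30.52
position: [0.4901, 0.1898, 0.0515]
tool_rot: [-0.035, 0.706, 0.035, 0.706]
ft_force: [0.1, 0.2, -0.5]
grip_width: 0.0762
```

Request:
play_rows(rows="0 0 0 0 0 0 0.3;0 0 0 0 0 0 0.35;0 0 0 0 0 0 0.4;0 0 0 0 0 0 1;0 0 0 0 0 0 1;0 0 0 0 0 0 1;0 0 0 0 0 0 1;0 0 0 0 0 0 1")

```text
time: 31.18
position: [0.4896, 0.1908, 0.0524]
tool_rot: [-0.035, 0.706, 0.036, 0.707]
ft_force: [-1.3, -0.1, 6.6]
grip_width: 0.0505
```

```bash
python3 - <<'E'
from h import *
st()
E
```

```text
t 31.2 p [489.6 190.8  52.4] psi 5.75 xdir [ 0.001  0.    -1.   ] F [-1.3 -0.1  6.6] w 0.0505 q [ 0.16  0.66  1.82 -0.    0.66  0.06]
```

Request:
play_rows(rows="0 0 0 -6 0 0 1;0 0 0 -15 0 0 1;0 0 0 -30 0 0 1;0 0 0 -40 0 0 1;0 0 0 -40 0 0 1;0 0 0 -25 0 0 1;0 0 0 0 0 0 1;0 0 0 0 0 0 1")

```text
time: 31.85
position: [0.4901, 0.1909, 0.2089]
tool_rot: [-0.035, 0.705, 0.036, 0.708]
ft_force: [0.3, 0.4, -2.3]
grip_width: 0.0507
```

```bash
python3 - <<'E'
from h import *
go(496,-291.2,206,-9.4)
E
```

```text
t 31.9 p [490.1 190.9 208.9] psi 5.75 xdir [ 0.004  0.001 -1.   ] F [ 0.3  0.4 -2.3] w 0.0507 q [ 0.16  0.41  1.7  -0.    1.03  0.06]
ax 0.264 | tx 2.9 ty -474.6 tz 84.5 (after turn)
```

Request:
play_rows(rows="0.088 0 0 0 0 0 1;0.088 0 0 0 0 0 1;0.088 0 0 0 0 0 1;0 0 0 0 -20 3.5 1;0 0 0 0 -35 6 1;0 0 0 0 -38 7 1;0 0 0 0 -38 7 1;0 0 0 0 -38 7 1")

```text
time: 32.52
position: [0.4899, 0.0179, 0.205]
tool_rot: [0.058, 0.707, -0.057, 0.703]
ft_force: [1.1, 1.5, -2.1]
grip_width: 0.0506
```

Request:
play_rows(rows="0 0 0 0 -38 7 1;0 0 0 0 -38 7 1;0 0 0 0 -38 7 1;0 0 0 0 -38 7 1;0 0 0 0 -38 7 1;0 0 0 0 -38 7 1;0 0 0 0 -35 7 1;0 0 0 0 -22 4 1")

```text
time: 33.18
position: [0.4966, -0.2742, 0.2047]
tool_rot: [0.059, 0.706, -0.059, 0.704]
ft_force: [1.1, -0.2, -1.8]
grip_width: 0.0503
```

Request:
play_rows(rows="0 0 0 0 -15 2 1;0 0 0 0 0 0 1;0 0 0 0 0 0 1;0 0 0 0 0 0 1")

```text
time: 33.52
position: [0.4964, -0.2838, 0.2061]
tool_rot: [0.059, 0.706, -0.057, 0.704]
ft_force: [-0.5, 0.7, -2.1]
grip_width: 0.0507
```

```bash
python3 - <<'E'
from h import *
go(496,-291.2,60,-9.4)
E
```

```text
t 33.5 p [ 496.4 -283.8  206.1] psi -9.35 xdir [-0.003  0.003 -1.   ] F [-0.5  0.7 -2.1] w 0.0507 q [-0.72  0.48  1.58  0.    1.09 -0.55]
ax 0.001 | tx 146.1 ty -7.4 tz 0.9 (after turn)
```

Request:
play_rows(rows="0 0 0 15 -6 0.5 1;0 0 0 35 0 0 1;0 0 0 40 0 0 1;0 0 0 28 0 0 1;0 0 0 15 0 0 1;0 0 0 8 0 0 1;0 0 0 0 0 0 1;0 0 0 0 0 0 1")

```text
time: 34.18
position: [0.4973, -0.2911, 0.0668]
tool_rot: [0.057, 0.705, -0.057, 0.705]
ft_force: [0.6, -0.8, -0.9]
grip_width: 0.0506
```

Request:
play_rows(rows="0 0 0 0 0 0 1;0 0 0 0 0 0 1")

```text
time: 34.35
position: [0.4978, -0.2925, 0.068]
tool_rot: [0.057, 0.704, -0.058, 0.706]
ft_force: [0.1, 0.4, -2.2]
grip_width: 0.0506
```

```bash
python3 - <<'E'
from h import *
go(496,-291.2,57,-9.4)
E
```

```text
t 34.4 p [ 497.8 -292.5   68. ] psi -9.37 xdir [ 0.002 -0.002 -1.   ] F [ 0.1  0.4 -2.2] w 0.0506 q [-0.72  0.68  1.68  0.    0.78 -0.56]
ax 0.001 | tx 11.0 ty 1.0 tz -2.0 (after turn)
```

Request:
play_rows(rows="0 0 0 6 1 -1.5 1;0 0 0 4 0 0 1;0 0 0 1 0 0 1;0 0 0 0 0 0 1;0 0 0 0 0 0 1;0 0 0 0 0 0 1")

```text
time: 34.85
position: [0.4952, -0.2906, 0.0554]
tool_rot: [0.058, 0.705, -0.058, 0.704]
ft_force: [-0.9, 0.8, 2.4]
grip_width: 0.051
```

Request:
play_rows(rows="0 0 0 1 0 0 1;0 0 0 0 0 0 1;0 0 0 0 0 0 1")

```text
time: 35.1
position: [0.4951, -0.2906, 0.0554]
tool_rot: [0.058, 0.705, -0.058, 0.705]
ft_force: [-2.3, 1.5, 7.6]
grip_width: 0.0506
```

Request:
play_rows(rows="0 0 0 1 0 0 1;0 0 0 0 0 0 1;0 0 0 0 0 0 1")

```text
time: 35.35
position: [0.4951, -0.2906, 0.0554]
tool_rot: [0.058, 0.705, -0.058, 0.705]
ft_force: [-4.4, 3.0, 13.8]
grip_width: 0.0504
```

Request:
play_rows(rows="0 0 0 -2 0 0 1;0 0 0 0 0 0 0.3;0 0 0 0 0 0 0.25;0 0 0 0 0 0 0.25;0 0 0 0 0 0 0.25;0 0 0 -15 0 0 0.25;0 0 0 -30 0 0 0.25;0 0 0 -40 0 0 0.25")

```text
time: 36.02
position: [0.4936, -0.2893, 0.1382]
tool_rot: [0.06, 0.707, -0.056, 0.703]
ft_force: [-0.2, -0.9, -0.2]
grip_width: 0.0652
```

Request:
play_rows(rows="0 0 0 -40 0 0 0.25;0 0 0 -30 0 0 0.25;0 0 0 0 35 -13 0.3;0 0 0 0 35 -13 0.3;0 0 0 0 35 -13 0.3;0 0 0 0 35 -13 0.3;0 0 0 0 35 -13 0.3;0 0 0 0 35 -13 0.3")

```text
time: 36.68
position: [0.4521, -0.0693, 0.2103]
tool_rot: [0.058, 0.705, -0.058, 0.705]
ft_force: [-0.1, 0.2, -0.3]
grip_width: 0.0606
```

Request:
play_rows(rows="0 0 0 0 0 0 0.3;0 0 0 0 0 0 0.3;0 0 0 0 0 0 0.3")

```text
time: 36.93
position: [0.4535, -0.0713, 0.2105]
tool_rot: [0.057, 0.704, -0.058, 0.705]
ft_force: [-0.3, -0.5, -0.1]
grip_width: 0.0608
```

```bash
python3 - <<'E'
from h import *
st();b,i=snap('wrist','w9.png');a,_=snap('scene','s9.png')
st();np.save('w9i.npy',i['world_to_cam'])
o=np.zeros((600,760,3),np.uint8)
o[:330,:570]=cv2.resize(a[150:260,60:250],None,fx=3,fy=3,interpolation=2)
o[330:600,:594]=cv2.resize(b[:255],(594,270))
cv2.imwrite('pics/c9.png',o)
E
```

```text
t 36.9 p [453.5 -71.3 210.5] psi -9.34 xdir [ 0.001 -0.001 -1.   ] F [-0.3 -0.5 -0.1] w 0.0608 q [-0.4   0.32  1.85 -0.    0.97 -0.24]
t 37.0 p [453.7 -72.1 210.4] psi -9.46 xdir [ 0.001 -0.001 -1.   ] F [ 0.4 -0.4 -0.4] w 0.0609 q [-0.4   0.32  1.85 -0.    0.97 -0.24]
```

View pics/c9.png

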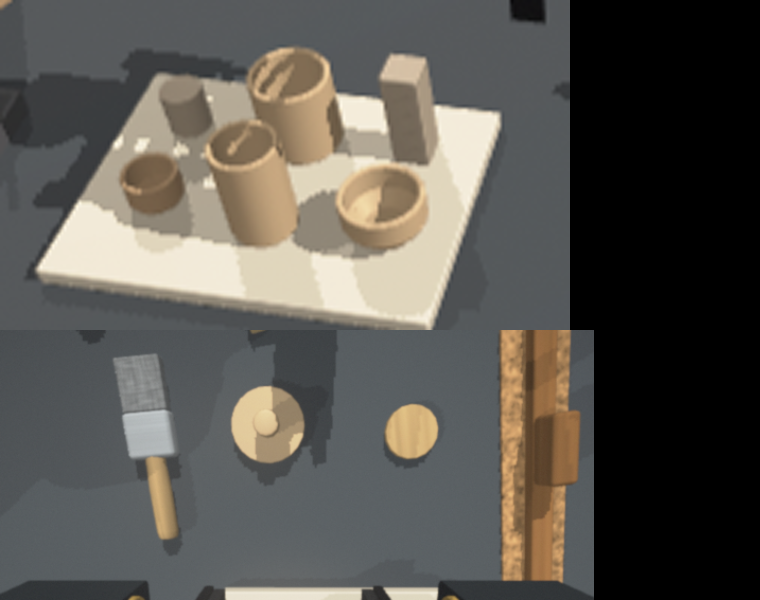

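Jar, beaker and bowl all stand upright. The lid disc is centred at crop pixel (268,425), with the knob top at (265,422).

```bash
python3 - <<'E'
from h import *
i=imaging.camera_info('wrist');s=imaging.camera_info('scene')
W=lambda x,y,z:ray(i,(x*560/594,(y-330)*255/270),z)
d=W(268,424.5,.011);k=W(265.5,422,.039);print(d,k)
l=(d+k)/2*1000
go(l[0],l[1],18,-9.4)
def el(p,r,z):
    c=np.array([proj(s,(p[0]+r*np.cos(k),p[1]+r*np.sin(k),z)) for k in np.linspace(0,6.28,90)]);c=(c-[60,150]+.5)*3-.5;return np.round(np.r_[c.min(0),c.max(0)],1)
print('beaker rim',el((.496,-.2912),.026,.101),'obs 207 120 278; bot',el((.496,-.2912),.026,.015),'obs r297 b243')
print('jar rim',el((.404,-.276),.032,.085),'obs 248 47 333 102')
E
```

```text
[0.44781498 0.02520288 0.011     ] [0.44737402 0.02492965 0.039     ]
t 37.0 p [453.7 -72.1 210.4] psi -9.46 xdir [ 0.001 -0.001 -1.   ] F [ 0.4 -0.4 -0.4] w 0.0609 q [-0.4   0.32  1.85 -0.    0.97 -0.24]
ax -0.001 | tx 192.4 ty 94.9 tz -21.9 (after turn)
beaker rim [202.1 119.2 276.4 171. ] obs 207 120 278; bot [229.3 198.7 298.8 250.1] obs r297 b243
jar rim [246.   46.9 330.3 102.9] obs 248 47 333 102
```

Request:
play_rows(rows="0 0 0 0 32 -7 0.4;0 0 0 0 32 -7 0.4;0 0 0 0 20 -5 0.4;0 0 0 0 11 -3 0.4;0 0 0 30 0 0 0.4;0 0 0 38 0 0 0.4;0 0 0 35 0 0 0.4;0 0 0 25 0 0 0.4")

```text
time: 37.7
position: [0.4468, 0.0253, 0.0801]
tool_rot: [0.059, 0.705, -0.059, 0.704]
ft_force: [0.7, -0.1, 0.2]
grip_width: 0.0521
```

Request:
play_rows(rows="0 0 0 0 0 0 0.4;0 0 0 0 0 0 0.4;0 0 0 0 0 0 0.4")

```text
time: 37.95
position: [0.4479, 0.0255, 0.0831]
tool_rot: [0.058, 0.704, -0.058, 0.705]
ft_force: [0.0, 0.1, 0.4]
grip_width: 0.0519
```

```bash
python3 - <<'E'
from h import *
go(447.6,25.1,16,-9.4)
E
```

```text
t 38.0 p [447.9  25.5  83.1] psi -9.47 xdir [ 0.002 -0.    -1.   ] F [0.  0.1 0.4] w 0.0519 q [-0.19  0.55  1.99 -0.    0.6  -0.03]
ax -0.001 | tx 67.1 ty -0.5 tz -0.2 (after turn)
```

Request:
play_rows(rows="0 0 0 25 0 0 0.4;0 0 0 22 0 0 0.4;0 0 0 13 0 0 0.4;0 0 0 6 0 0 0.4;0 0 0 0 0 0 0.4;0 0 0 0 0 0 0.4;0 0 0 0 0 0 0.5", squeeze=20)

```text
time: 38.53
position: [0.4478, 0.0262, 0.0177]
tool_rot: [0.058, 0.704, -0.058, 0.706]
ft_force: [0.7, -0.6, 0.2]
grip_width: 0.0501
```

Request:
play_rows(rows="0 0 0 0 0 0 0.6;0 0 0 0 0 0 0.65;0 0 0 0 0 0 0.7;0 0 0 0 0 0 1;0 0 0 0 0 0 1;0 0 0 0 0 0 1;0 0 0 0 0 0 1;0 0 0 0 0 0 1")

```text
time: 39.2
position: [0.4467, 0.0264, 0.0165]
tool_rot: [0.058, 0.705, -0.058, 0.705]
ft_force: [0.3, 0.5, 4.3]
grip_width: 0.0217
```

```bash
python3 - <<'E'
from h import *
st()
E
```

```text
t 39.2 p [446.7  26.4  16.5] psi -9.39 xdir [ 0. -0. -1.] F [0.3 0.5 4.3] w 0.0217 q [-0.19  0.69  2.02  0.    0.42 -0.03]
```

Request:
play_rows(rows="0 0 0 -6 0 0 1;0 0 0 -15 0 0 1;0 0 0 -30 0 0 1;0 0 0 -40 0 0 1;0 0 0 -40 0 0 1;0 0 0 -25 0 0 1;0 0 0 0 0 0 1;0 0 0 0 0 0 1")

```text
time: 39.87
position: [0.4472, 0.0264, 0.1737]
tool_rot: [0.058, 0.703, -0.058, 0.706]
ft_force: [-0.3, 0.2, -2.2]
grip_width: 0.0215
```

```bash
python3 - <<'E'
from h import *
go(404,-275,170,-9.4)
E
```

```text
t 39.9 p [447.2  26.4 173.7] psi -9.39 xdir [ 0.004 -0.001 -1.   ] F [-0.3  0.2 -2.2] w 0.0215 q [-0.19  0.37  1.92 -0.    0.85 -0.03]
ax 0.000 | tx 3.7 ty -304.4 tz 6.6 (after turn)
```

Request:
play_rows(rows="0 0 0 0 -20 0.5 1;0 0 0 0 -35 1 1;0 0 0 0 -38 1 1;0 0 0 0 -38 1 1;0 0 0 0 -38 1 1;0 0 0 0 -38 1 1;0 0 0 0 -38 1 1;0 0 0 0 -32 0.5 1")

```text
time: 40.53
position: [0.4066, -0.2496, 0.1702]
tool_rot: [0.059, 0.706, -0.057, 0.704]
ft_force: [0.7, -0.2, -0.6]
grip_width: 0.0216
```

Request:
play_rows(rows="0 0 0 0 -20 0 1;0 0 0 0 -7 0 1;0 0 0 0 0 0 1;0 0 0 0 0 0 1;0 0 0 0 0 0 1;0 0 0 0 0 0 1")

```text
time: 41.03
position: [0.4037, -0.2726, 0.1719]
tool_rot: [0.058, 0.705, -0.057, 0.704]
ft_force: [-0.6, -0.0, -0.1]
grip_width: 0.0215
```

```bash
python3 - <<'E'
from h import *
go(404,-274.5,105,-9.4)
E
```

```text
t 41.0 p [ 403.7 -272.6  171.9] psi -9.28 xdir [-0.001  0.002 -1.   ] F [-0.6 -0.  -0.1] w 0.0215 q [-0.82  0.42  1.82  0.    0.9  -0.66]
ax 0.002 | tx 66.9 ty -1.9 tz 0.6 (after turn)
```

Request:
play_rows(rows="0 0 0 15 -2 0.5 1;0 0 0 25 0 0 1;0 0 0 15 0 0 1;0 0 0 8 0 0 1;0 0 0 0 0 0 1;0 0 0 0 0 0 1;0 0 0 0 0 0 1")

```text
time: 41.62
position: [0.4047, -0.2768, 0.1101]
tool_rot: [0.057, 0.704, -0.058, 0.705]
ft_force: [0.6, -0.1, -0.7]
grip_width: 0.0217
```

```bash
python3 - <<'E'
from h import *
go(404,-274.5,98,-9.4)
a,_=snap('scene','s10.png')
cv2.imwrite('pics/c10.png',cv2.resize(a[130:230,100:220],None,fx=5,fy=5,interpolation=2))
E
```

```text
t 41.6 p [ 404.7 -276.8  110.1] psi -9.35 xdir [ 0.001 -0.001 -1.   ] F [ 0.6 -0.1 -0.7] w 0.0217 q [-0.83  0.53  1.87  0.    0.74 -0.67]
ax 0.001 | tx 12.1 ty 2.1 tz -1.1 (after turn)
```

View pics/c10.png

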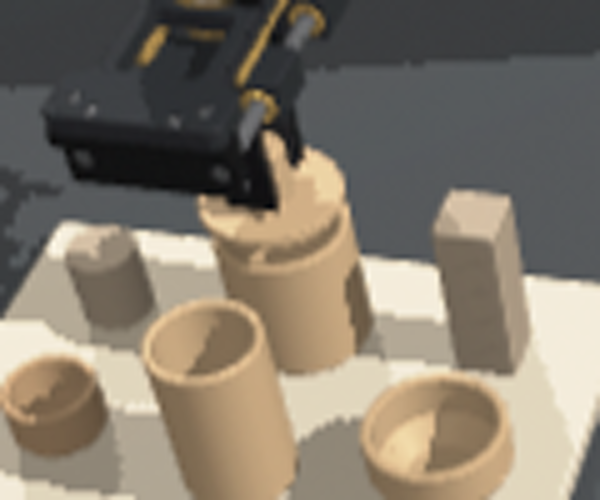

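The lid hangs about 3 mm to the -y side of the jar, so I'll correct that and lower it.

Request:
play_rows(rows="0 0 0 2 2.5 -1 1;0 0 0 4 0 0 1;0 0 0 3 0 0 1;0 0 0 0 0 0 1;0 0 0 0 0 0 1")

```text
time: 42.08
position: [0.4033, -0.274, 0.1002]
tool_rot: [0.058, 0.705, -0.058, 0.705]
ft_force: [-0.3, 0.5, -0.0]
grip_width: 0.0214
```

Request:
play_rows(rows="0 0 0 2 0 0 1;0 0 0 1 0 0 1;0 0 0 0 0 0 1;0 0 0 0 0 0 1")

```text
time: 42.42
position: [0.4034, -0.274, 0.0972]
tool_rot: [0.058, 0.705, -0.058, 0.705]
ft_force: [0.2, 0.4, -0.4]
grip_width: 0.0212
```

```bash
python3 - <<'E'
from h import *
go(404,-274.5,96.5,-9.4)
E
```

```text
t 42.4 p [ 403.4 -274.    97.2] psi -9.40 xdir [-0.  0. -1.] F [ 0.2  0.4 -0.4] w 0.0212 q [-0.83  0.55  1.89 -0.    0.71 -0.66]
ax 0.000 | tx 0.7 ty -0.4 tz 0.7 (after turn)
```

Request:
play_rows(rows="0 0 0 1 0 0 1;0 0 0 0 0 0 1;0 0 0 0 0 0 1")

```text
time: 42.67
position: [0.4036, -0.2742, 0.0965]
tool_rot: [0.058, 0.705, -0.058, 0.705]
ft_force: [-0.0, -0.0, 2.4]
grip_width: 0.0213
```

Request:
play_rows(rows="0 0 0 0.7 0 0 1;0 0 0 0 0 0 1;0 0 0 0 0 0 1")

```text
time: 42.92
position: [0.4036, -0.2742, 0.0965]
tool_rot: [0.058, 0.705, -0.058, 0.705]
ft_force: [-1.4, 1.1, 7.6]
grip_width: 0.0216
```

Contact came at exactly 96.5 mm, so the lid is seated. I'll release and retreat.

Request:
play_rows(rows="0 0 0 -0.7 0 0 1;0 0 0 0 0 0 0.6;0 0 0 0 0 0 0.55;0 0 0 0 0 0 0.5;0 0 0 0 0 0 0.5;0 0 0 -15 0 0 0.5;0 0 0 -30 0 0 0.5;0 0 0 -40 0 0 0.5")

```text
time: 43.58
position: [0.4018, -0.2724, 0.1798]
tool_rot: [0.06, 0.707, -0.056, 0.703]
ft_force: [0.3, -0.8, 0.3]
grip_width: 0.0434
```

Request:
play_rows(rows="0 0 0 -30 0 0 0.5;0 0 0 0 38 0 0.5;0 0 0 0 38 0 0.5;0 0 0 0 38 0 0.5;0 0 0 0 38 0 0.5;0 0 0 0 38 0 0.5;0 0 0 0 38 0 0.5;0 0 0 0 38 0 0.5")

```text
time: 44.25
position: [0.4467, -0.0098, 0.2113]
tool_rot: [0.058, 0.705, -0.058, 0.705]
ft_force: [0.9, -0.0, -0.3]
grip_width: 0.0438
```

Request:
play_rows(rows="0 0 0 0 38 0 0.5;0 0 0 0 38 0 0.5;0 0 0 0 0 0 0.5;0 0 0 0 0 0 0.5;0 0 0 0 0 0 0.5")

```text
time: 44.67
position: [0.4591, 0.0632, 0.2112]
tool_rot: [0.057, 0.705, -0.058, 0.705]
ft_force: [-0.4, 0.3, 0.6]
grip_width: 0.0431
```

```bash
python3 - <<'E'
from h import *
st()
a,s=snap('scene','s11.png');b,t=snap('top','t11.png')
def el(p,r,z,inf,off,k):
    c=np.array([proj(inf,(p[0]+r*np.cos(q),p[1]+r*np.sin(q),z)) for q in np.linspace(0,6.28,90)]);c=(c-off+.5)*k-.5;return np.round(np.r_[c.min(0),c.max(0)])
o=np.zeros((600,750,3),np.uint8)
o[:300,:570]=cv2.resize(a[150:250,60:250],None,fx=3,fy=3,interpolation=2)
o[300:600,:750]=cv2.resize(b[110:260,200:450],(750,450),interpolation=2)[:0+300] if 0 else cv2.resize(b[160:260,300:550],(750,300),interpolation=2)
cv2.imwrite('pics/c11.png',o)
j,bk,bw=(.404,-.275),(.496,-.2912),(.502,-.196)
for n,p,r,z in(('lid disc',j,.033,.091),('beaker',bk,.026,.101),('bowl',bw,.033,.055)):
    e=el(p,r,z,t,[300,160],3);e[[1,3]]+=300
    print(n,'scene',el(p,r,z,s,[60,150],3),'top',e)
E
```

```text
t 44.7 p [459.1  63.2 211.2] psi -9.33 xdir [-0.    -0.001 -1.   ] F [-0.4  0.3  0.6] w 0.0431 q [-0.1   0.33  1.84 -0.    0.98  0.06]
lid disc scene [244.  40. 332.  98.] top [216. 505. 299. 587.]
beaker scene [202. 119. 276. 171.] top [245. 399. 310. 462.]
bowl scene [335. 162. 426. 228.] top [111. 394. 190. 471.]
```

View pics/c11.png

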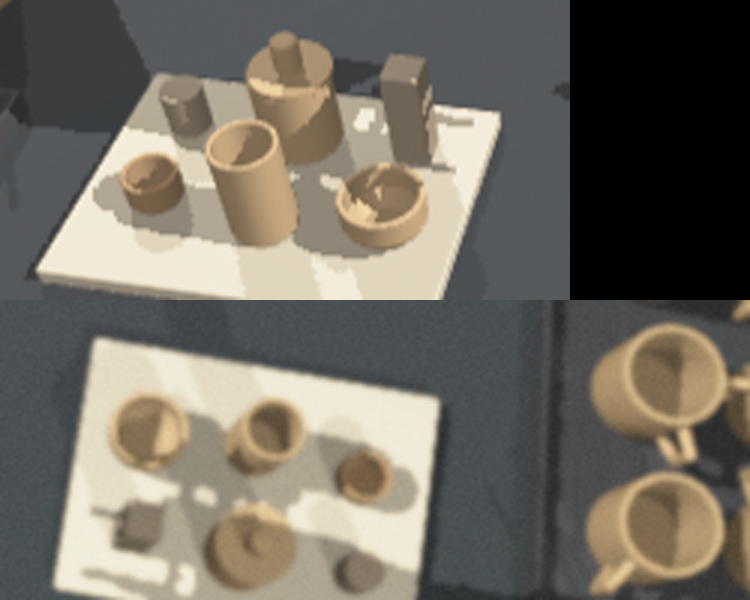

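```bash
python3 - <<'E'
from h import *
print(robot.hand_in())
E
```

```text
the job is handed in; nothing more can be done
None
```

The job is done and handed in at about 45 s of robot time, in the order you asked:

1. **Bar:** lifted out of the brackets and laid grip up on the cork strip. Before release, its end gaps matched to about 3 px in the enlarged crop.
2. **Jar:** moved to the shelf, midway between the two props and in line with them.
3. **Bowl:** stood behind the tall prop.
4. **Beaker:** stood behind the jar.
5. **Lid:** put on the jar. It met no resistance until contact, at exactly the height expected for a seated lid.

**Last checks:** the final top and scene pictures show all pots upright, the lid level on the jar, and the pinch pot where it was. Observed rims agree with the targets to about 2 mm, so the 35 mm gaps should hold to a few millimetres.

**What disagreed:**
- **Jar position:** the views differed by 1–2 mm, and one reading of its base edge by about 4 mm.
- **Jar in the grip:** the gripper read 63 mm across the 64 mm jar, and one picture suggested it was held off centre. Measuring it showed it close to centred.
- **Bar:** I took no close-up of it after release.

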